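# Shut the sash on the filled tubes, open the empty sample cabinet

## Task

Two clear sample cabinets with vertical sliding front sashes stand on the table, both sashes left partly up. Pull the sash of the cabinet that holds the rack of filled tubes fully down, and raise the sash of the empty cabinet fully up, ready for the next rack. Leave the tube rack and the brown bottle standing where they are.

Things in the scene. Friction and masses are not known exactly. Their poses are not given: they have to be found in the camera images.
- tubes_handle (a point): centre of the red bar handle on the sash of the cabinet holding the tube rack. Level bar 124 long, 14 across, 16 high (mm), on two posts 52 either side of its centre, 42 clear above the sash's top edge: grip it across from above. Axes: x level, across the bar, from cabinet front to back; y along the bar; z up. Centre 212 above the table when fully down, 322 fully up (hard stops).
- empty_handle (a point): the same point, axes, sizes and heights on the sash of the other, identical but empty cabinet. Each sash stays at any height (about 5 N friction, 0.25 kg: 8 N to lift, 3 N to lower). Each cabinet is fixed: clear, 260 wide, 200 deep, roof 174 above the table and starting 6 behind the bar's centre; two 250 high guide posts stand 122 either side of it.
- rack_mid (a point): centre of the loose white rack of purple- and red-capped tubes (80 by 170, 108 high over the caps) standing inside the tubes cabinet; the point lies 54 above its underside; z up. To be left as it is.
- bottle_mid (a point): centre of the loose brown bottle with a red label (58 diameter, 135 high) standing on the table in front of the cabinets; the point lies half-way up, z along its axis. To be left as it is.
Things that resemble listed ones, but are neither listed nor needed, are in the scene too. Of the things that look like the part that bears bottle_mid, the smallest one is meant.

How it is judged:
By the outcome, as a careful person would: the job done as asked, in the order asked, and still so for the second after the job is handed in, with the robot touching nothing.
It also fails if it takes over 45 s, if anything falls off the work surface, if the arm or the gripper's body presses on something with over 40 N, if the wrist force passes 120 N, or if a joint passes its speed limit or range.

## Robot

A 6-joint arm with a two-finger parallel gripper is mounted at the origin on the work surface. World frame = base frame: x ahead of the robot, y to its left, z up, the work surface at z = 0. Lengths are in m, angles in rad, forces in N, time in s.
With the tool pointing down it reaches from about 0.35 to 0.975 m from the base axis. Payload 7.1 kg.
Tool frame: the origin (TCP) lies midway between the tips of the shut fingers; the grasp point (between the pads) lies 19 mm behind it (env.tcp_to_grasp is the z of the grasp point in the tool frame, in m); z points along the fingers, x is the direction in which the jaws open and shut, and the axes are right-handed (so a half turn about z gives the same grasp; the last joint's range is limited). The gripper opens to 88 mm and grips with 3 to 60 N. Pads are 20 mm wide; open, the fingers measure 115 mm over their backs; the gripper's body (75 mm by 178 mm) begins 61 mm behind the grasp point.
Start: joints at [-1.154, 0.423, 1.63, -0, 1.089, -0.019], TCP at [0.264, -0.567, 0.192] pointing down, gripper open.
Joint ranges: [-3, 3], [-0.9, 2.11], [0.09, 2.58], [-1.31, 4.45], [0.11, 2.69], [-2.54, 2.54]. Speed limits (rad/s): [2.39, 2.39, 3.01, 3.14, 3.14, 3.14].

## Interface

Orientations are given as a unit quaternion [w, x, y, z].
In Python, from bench import env gives the robot as it stands.
- The arm moves only by the tool arm_command, never from a script. Its argument "increments" is a list of rows, each a list of 3 entries, a list of its own where there are three numbers: the shift along the tool's x, y, z in m, then the turn about the tool's z in degrees, then the opening, from 0 (shut) to 1 (fully open). In form: [[[dx, dy, dz], twist, gripper], ...]. A call has 1 to 12 rows; each row shifts and turns the pose as measured when the row begins, along the tool's axes as they then stand; what a row does not reach is not made up. A row lasts 1/12 s, in which the tool goes at most 41.7 mm and 7.16 degrees, less where a joint would pass 70% of its speed; a pose out of reach is approached as far as the arm can. A call is refused whole if a number of a shift passes 0.0417 or a number of a turn 7.16, either way. A call with a gripper value outside its range is refused whole. The fingers move at their own pace and stop on an object; "newtons" is the grip in N (left out, the last holds). Time passes only in rows, so rows that do not move let the fingers close. It gives the time, the measured TCP pose, the force and the opening at its end, in the units of the state.
- env.get_obs(): the state, without advancing time (a new reading comes with each control period).
- env.snapshot(name): name is "scene" or "top"; returns (picture, depth): 384x512x3 uint8, blue, green, red; 384x512 float32, m along the optical axis (not along the pixel's ray), 0 where there is no reading.
- env.camera_info(name): a dict with "fx", "fy", "cx", "cy" (pixels), "D" ([k1, k2, p1, p2, k3] as OpenCV has them; the pictures are not rectified), "R" (3x3) and "t" (3): a world point X has camera coordinates R X + t. Camera axes: x right, y down, z forward; pixel columns grow to the right and rows downward; lengths in m; the calibration is good to about 2 mm. A picture is of the moment at which its call begins. camera_info takes no time and is no camera call.
- env.sign_off(): hands the job in, once; it reports no verdict.
Trained networks look in the newest picture that a camera, given by its name, has taken for a name from the list of things; names that differ only in an ending like _2 or _b are one class to them, and where a whole thing is asked for, a point or a joint stands for the part that bears it (a point fixed in the world has none). Each returns a list of dicts, best first, with "conf" (0 to 1); they miss things now and then, are a little off and sometimes report something else, mostly with a low value. They report only what shows in the picture. A call takes as long as a camera call. They do not tell look-alikes from the thing itself.
- env.look_for(camera, query): "at" ([column, row] in pixels, amid what is visible of it).
- env.outline_of(camera, query): "region" (384x512 bool, what is visible of it) and "at" ([column, row] in pixels, amid what is visible of it).
- env.pinpoint(camera, query): "at" ([column, row] in pixels: a listed point, or the origin of a listed thing).
The state is a dict: "time": time; "joint_positions": joint angles; "qvel": joint speeds; "joint_efforts": joint torques, N m; "tool_pos": TCP position; "tcp_rot": TCP orientation; "contact_force": force on the tool from outside, world axes, zero at the start; "ft_torque": the same for the moment, N m; "finger_gap": opening from 0.0 (shut) to 1.0 (fully open).
Only numpy, scipy, OpenCV 4.12 (cv2) and the standard library are available. Lean on these libraries where they do the work, as an engineer would, in place of code of your own. Each camera call takes 0.05 s, during which the arm holds its last target. There are 200 camera calls.

## Working session

There is one attempt and no reset: what is moved stays moved. The work goes in short steps, Python scripts to look and compute and a tool call to move; the robot and the scene stay as the last step left them, time stands still between calls to the robot, and variables do not carry over. Pictures are saved under pics/ and viewed, about 8 in all and at most 12, crops included, and the job is handed in when it is done.

Besides the shell and the picture viewer there is one more tool, called after "Request:" as name(argument=value, ...) on one line, values as JSON. arm_command: Moves the arm, as the interface text tells. Its arguments: {"type":"object","properties":{"increments":{"type":"array"},"newtons":{"type":"number"}},"required":["increments"]}

```bash
mkdir -p pics; cat > h.py <<'E'
import numpy as np, cv2
from bench import env
def cam(n):
    c=env.camera_info(n); K=np.array([[c['fx'],0,c['cx']],[0,c['fy'],c['cy']],[0,0,1.]])
    return K,np.array(c['D'],float),np.array(c['R']),np.array(c['t'])
def ray(n,px):
    K,D,R,t=cam(n); u=cv2.undistortPoints(np.array([[px]],float),K,D)[0,0]
    return -R.T@t, R.T@np.array([u[0],u[1],1.])
def at_depth(n,px,d): o,r=ray(n,px); return o+r*d
def proj(n,X):
    K,D,R,t=cam(n); return cv2.projectPoints(np.atleast_2d(np.array(X,float)),cv2.Rodrigues(R)[0],t,K,D)[0][:,0]
def tri(a,pa,b,pb):
    o1,r1=ray(a,pa);o2,r2=ray(b,pb); A=np.c_[r1,-r2]; s=np.linalg.lstsq(A,o2-o1,rcond=None)[0]
    p,q=o1+r1*s[0],o2+r2*s[1]; return (p+q)/2,np.linalg.norm(p-q)
E
python3 - <<'E'
from h import *
np.set_printoptions(precision=3,suppress=True)
for n in("scene","top"):
    p,d=env.snapshot(n); cv2.imwrite(f"pics/{n}0.png",p); np.save(f"{n}0.npy",d)
    for q in("tubes_handle","empty_handle","rack_mid","bottle_mid"):
        for r in env.pinpoint(n,q):
            u,v=map(int,np.round(r["at"])); z=d[v,u]
            print(n,q,np.round(r["at"],1),round(r["conf"],2),at_depth(n,r["at"],z) if z else None)
print(env.get_obs()["tool_pos"],env.get_obs()["tcp_rot"],env.tcp_to_grasp)
E
```

```text
scene empty_handle [246.   60.5] 0.95 [0.518 0.176 0.286]
scene bottle_mid [196.9 249.4] 0.9 [ 0.44  -0.135  0.141]
scene bottle_mid [191.7 145. ] 0.84 [0.408 0.111 0.124]
scene bottle_mid [200.9 203.1] 0.82 [ 0.434 -0.013  0.097]
scene bottle_mid [247.2  61.8] 0.55 [0.52  0.172 0.286]
top tubes_handle [352.5 165.1] 0.64 [ 0.539 -0.185  0.283]
top empty_handle [140.4 179.5] 0.87 [0.514 0.177 0.285]
top bottle_mid [304.3 230.8] 0.87 [ 0.432 -0.11   0.188]
top bottle_mid [243.3 232.2] 0.75 [0.432 0.007 0.136]
top bottle_mid [182.9 247.1] 0.66 [0.403 0.124 0.154]
[ 0.264 -0.567  0.192] [-0.     0.843 -0.538 -0.   ] -0.0187
```

View pics/scene0.png

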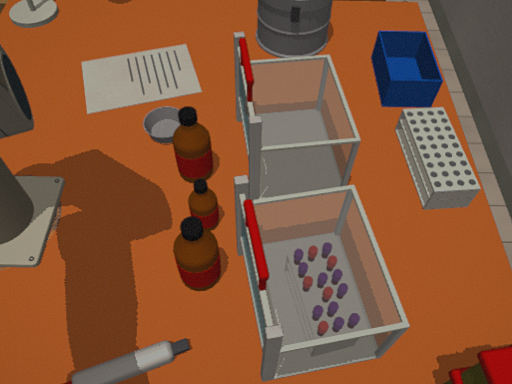

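View pics/top0.png

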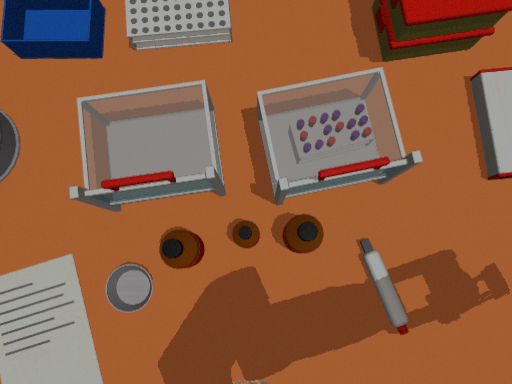

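The cabinets are the tubes one (top 335,130) and the empty one (top 150,140). The red bars sit at top (353,168) and (138,180). Possible mix-ups:
- **Handles:** the red bar at scene (257,243) belongs to the tubes cabinet and the one at (246,68) to the empty one. The red toolbox and box edges at top (440,40) and (490,120) are not handles.
- **Bottles:** there are three at top (182,248), (246,234) and (303,233). The smallest, in the middle, is the one meant. All three stay put.
- **Racks:** the empty white rack at top (180,20) is a decoy.

Next I'll fit the bars from depth and check the choice in one crop.

```bash
cat > bars.py <<'E'
from h import *
np.set_printoptions(precision=3,suppress=True)
def cloud(n,p,d):
    K,D,R,t=cam(n); h,w=d.shape
    uv=np.stack(np.meshgrid(np.arange(w),np.arange(h)),-1).reshape(-1,1,2).astype(float)
    u=cv2.undistortPoints(uv,K,D)[:,0]; P=np.c_[u,np.ones(len(u))]*d.reshape(-1,1)
    return ((P-t)@R).reshape(h,w,3)
def bars(n,p,d):
    X=cloud(n,p,d); b,g,r=[p[...,i].astype(int) for i in range(3)]
    red=(r>110)&(g<50)&(b<60)&(d>0)&(X[...,2]>.19)&(X[...,2]<.36)&(X[...,0]>.42)&(X[...,0]<.62)
    for nm,s in(("tubes",-1),("empty",1)):
        Q=X[red&(s*X[...,1]>.06)&(s*X[...,1]<.32)]
        if len(Q)<20: print(n,nm,"few",len(Q));continue
        (cx,cy),wh,a=cv2.minAreaRect(Q[:,:2].astype(np.float32)); m=np.median(Q,0)
        e=np.linalg.svd(Q[:,:2]-Q[:,:2].mean(0),full_matrices=False)[2][0]; e*=np.sign(e[1])
        print(n,nm,len(Q),"rect",np.round([cx,cy],4),np.round(wh,3),"med",m,"z5/95",np.percentile(Q[:,2],[5,95]),"yaw",np.degrees(np.arctan2(-e[0],e[1])))
E
python3 - <<'E'
from bars import *
for n in("scene","top"):
    p=cv2.imread(f"pics/{n}0.png");d=np.load(f"{n}0.npy"); bars(n,p,d)
    X=cloud(n,p,d)
    for c in [(246,234),(303,233),(182,248)] if n=="top" else []:
        q=X[c[1]-22:c[1]+22,c[0]-22:c[0]+22].reshape(-1,3); q=q[(q[:,2]<.26)&(q[:,0]<.47)]; print(c,"top z",np.percentile(q[:,2],99.5), q[q[:,2]>.08].mean(0))
p=cv2.imread("pics/top0.png"); cv2.imwrite("pics/crop.png",cv2.resize(p[60:275,60:440],None,fx=2,fy=2,interpolation=cv2.INTER_CUBIC))
E
```

```text
scene tubes 730 rect [ 0.537 -0.187] [0.013 0.122] med [ 0.538 -0.193  0.284] z5/95 [0.281 0.285] yaw 11.362130892146672
scene empty 298 rect [0.517 0.184] [0.013 0.123] med [0.517 0.18  0.286] z5/95 [0.283 0.287] yaw 8.35666184367718
top tubes 504 rect [ 0.535 -0.188] [0.012 0.122] med [ 0.535 -0.187  0.284] z5/95 [0.28  0.286] yaw 11.48969940586107
top empty 506 rect [0.514 0.184] [0.012 0.123] med [0.515 0.185 0.286] z5/95 [0.283 0.289] yaw 8.28631615274984
(246, 234) top z 0.13834484914336712 [0.432 0.004 0.105]
(303, 233) top z 0.18948006274412502 [ 0.43  -0.111  0.143]
(182, 248) top z 0.18982983826950514 [0.401 0.132 0.142]
```

View pics/crop.png

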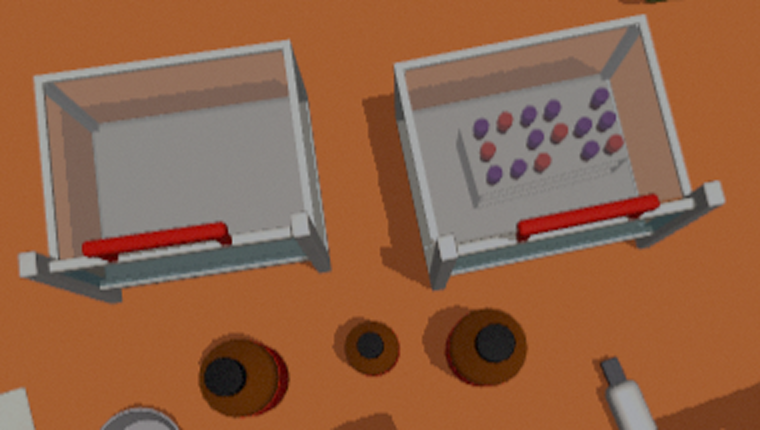

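The crop confirms the purple- and red-capped tubes in the right-hand cabinet, so its bar (crop 590,215) is the first target; the left cabinet (bar at crop 155,240) is empty. The bars are at z≈0.276 and 0.278, with yaws of 11.4° and 8.3°.

Request:
arm_command(increments=[[[0,0,-0.018],-7,1],[[0,0,-0.018],-7,1],[[0,0,-0.018],-7,1],[[0,0,-0.018],-7,1],[[0,0,-0.018],-7,1],[[0,0,-0.018],-7,1],[[0,0,-0.018],-7,1],[[0,0,-0.018],-7,1],[[0,0,-0.018],-7,1],[[0,0,-0.018],-7,1],[[0,0,-0.018],-6.5,1],[[0,0,0],0,1]], newtons=40)

```text
time: 1.5
tool_pos: [0.2632, -0.565, 0.3981]
tcp_rot: [-0.002, 0.993, 0.119, -0.001]
contact_force: [-0.5, -0.1, 1.2]
finger_gap: 1.001
```

```bash
cat > go.py <<'E'
import sys
from h import *
from scipy.spatial.transform import Rotation as Ro
def rel(x,y,z,yaw):
    o=env.get_obs(); w=o["tcp_rot"]; M=Ro.from_quat([w[1],w[2],w[3],w[0]]).as_matrix()
    a=np.degrees(np.arctan2(M[1,0],M[0,0])); dt=-((yaw-a+90)%180-90)
    print("t",round(o["time"],2),"pos",np.round(o["tool_pos"],4),"yaw",round(a,2),"F",np.round(o["contact_force"],1),"gap",round(o["finger_gap"],3))
    print("tool shift",np.round(M.T@(np.array([x,y,z])-o["tool_pos"]),4),"twist",round(dt,2),"tilt z",np.round(M[:,2],3))
if __name__=="__main__": rel(*map(float,sys.argv[1:]))
E
python3 go.py .536 -.188 .37 11.4
```

```text
t 1.5 pos [ 0.2632 -0.565   0.3981] yaw 13.68 F [-0.5 -0.1  1.2] gap 1.001
tool shift [ 0.3543 -0.3017  0.0292] twist 2.28 tilt z [-0.002  0.004 -1.   ]
```

Request:
arm_command(increments=[[[0.029,-0.025,0.002],0.2,1],[[0.03,-0.025,0.002],0.2,1],[[0.03,-0.025,0.002],0.2,1],[[0.03,-0.025,0.002],0.2,1],[[0.03,-0.025,0.002],0.2,1],[[0.03,-0.025,0.002],0.2,1],[[0.03,-0.025,0.002],0.2,1],[[0.03,-0.025,0.002],0.2,1],[[0.03,-0.025,0.002],0.2,1],[[0.03,-0.025,0.002],0.2,1],[[0.03,-0.025,0.002],0.2,1],[[0.02,-0.02,0],0,1]])

```text
time: 2.5
tool_pos: [0.5526, -0.1951, 0.3634]
tcp_rot: [-0.003, 0.998, 0.069, -0.004]
contact_force: [0.5, -0.5, -0.6]
finger_gap: 1.002
```

```bash
python3 go.py .536 -.188 .257 11.4
```

```text
t 2.5 pos [ 0.5526 -0.1951  0.3634] yaw 7.92 F [ 0.5 -0.5 -0.6] gap 1.002
tool shift [-0.0146 -0.0086  0.1066] twist -3.48 tilt z [-0.009  0.006 -1.   ]
```

Request:
arm_command(increments=[[[-0.0146,-0.0086,0],-3.5,1],[[0,0,0],0,1],[[0,0,0],0,1]])

```text
time: 2.75
tool_pos: [0.5394, -0.182, 0.3591]
tcp_rot: [-0.005, 0.995, 0.099, -0.006]
contact_force: [0.0, 0.3, 0.2]
finger_gap: 0.998
```

```bash
python3 go.py .536 -.188 .257 11.4
```

```text
t 2.75 pos [ 0.5394 -0.182   0.3591] yaw 11.34 F [0.  0.3 0.2] gap 0.998
tool shift [-0.0035  0.0063  0.1021] twist -0.06 tilt z [-0.012  0.009 -1.   ]
```

Request:
arm_command(increments=[[[-0.003,0.005,0.02],0,1],[[0,0,0.02],0,1],[[0,0,0.02],0,1],[[0,0,0.02],0,1],[[0,0,0.018],0,1],[[0,0,0],0,1]])

```text
time: 3.25
tool_pos: [0.5363, -0.1922, 0.2568]
tcp_rot: [-0.004, 0.996, 0.086, -0.004]
contact_force: [-1.1, 0.7, -0.4]
finger_gap: 0.997
```

```bash
python3 go.py .536 -.188 .257 11.4
```

```text
t 3.25 pos [ 0.5363 -0.1922  0.2568] yaw 9.83 F [-1.1  0.7 -0.4] gap 0.997
tool shift [ 0.0004 -0.0042 -0.0002] twist -1.57 tilt z [-0.009  0.007 -1.   ]
```

Aligned, so I'll close on the bar.

Request:
arm_command(increments=[[[0,0,0],-1.5,1],[[0,0,0],0,0],[[0,0,0],0,0],[[0,0,0],0,0],[[0,0,0],0,0],[[0,0,0],0,0],[[0,0,0],0,0],[[0,0,0],0,0]], newtons=30)

```text
time: 3.92
tool_pos: [0.5384, -0.1956, 0.2616]
tcp_rot: [-0.002, 0.995, 0.095, -0.001]
contact_force: [0.5, -0.4, -0.8]
finger_gap: 0.511
```

```bash
python3 go.py .536 -.188 .193 11.4
```

```text
t 3.92 pos [ 0.5384 -0.1956  0.2616] yaw 10.95 F [ 0.5 -0.4 -0.8] gap 0.511
tool shift [-0.0008 -0.0077  0.0686] twist -0.45 tilt z [-0.002  0.004 -1.   ]
```

Request:
arm_command(increments=[[[0,0,0.004],0,0],[[0,0,0],0,0],[[0,0,0],0,0],[[0,0,0],0,0],[[0,0,0],0,0],[[0,0,0],0,0]])

```text
time: 4.42
tool_pos: [0.5384, -0.1953, 0.2573]
tcp_rot: [-0.002, 0.995, 0.096, -0.001]
contact_force: [1.0, 0.0, 1.3]
finger_gap: 0.055
```

```bash
python3 go.py .536 -.188 .193 11.4
```

```text
t 4.42 pos [ 0.5384 -0.1953  0.2573] yaw 10.97 F [1.  0.  1.3] gap 0.055
tool shift [-0.0009 -0.0074  0.0643] twist -0.43 tilt z [-0.002  0.004 -1.   ]
```

The gap passed below the 14 mm bar width (0.16), so the bar isn't gripped. I'll look.

```bash
python3 - <<'E'
from bars import *
im=[]
for n in("scene","top"):
    p,d=env.snapshot(n); bars(n,p,d); o=env.get_obs()
    u,v=proj(n,o["tool_pos"])[0].astype(int); print(n,u,v, proj(n,[.536,-.188,.276]))
    q=p[max(0,v-80):v+80,max(0,u-90):u+90]; im.append(cv2.resize(q,(400,355),interpolation=cv2.INTER_CUBIC))
    cv2.imwrite(f"pics/{n}1.png",p)
cv2.imwrite("pics/g1.png",np.hstack(im)); print(o["finger_gap"])
E
```

```text
scene tubes 350 rect [ 0.544 -0.221] [0.012 0.055] med [ 0.545 -0.228  0.284] z5/95 [0.25  0.285] yaw 10.749157877590138
scene empty few 0
scene 255 250 [[254.137 238.886]]
top tubes 116 rect [ 0.528 -0.145] [0.01  0.035] med [ 0.528 -0.144  0.284] z5/95 [0.282 0.286] yaw 13.069771875181482
top empty 512 rect [0.515 0.184] [0.013 0.122] med [0.514 0.185 0.286] z5/95 [0.283 0.288] yaw 8.323125737531138
top 355 168 [[353.506 167.479]]
0.007830906406135677
```

View pics/g1.png

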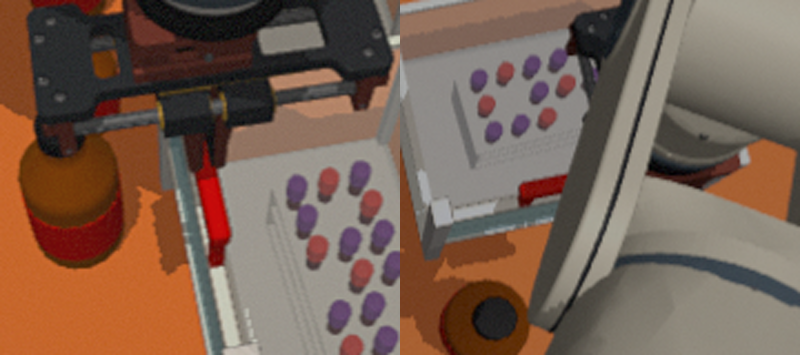

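The scene crop shows the jaws at the bar (crop 205,140), but it is too coarse to judge. I'll take a closer crop and the depths.

```bash
python3 - <<'E'
from bars import *
p,d=env.snapshot("scene"); q=p[205:275,225:300]
cv2.imwrite("pics/g2.png",cv2.resize(q,None,fx=8,fy=8,interpolation=cv2.INTER_CUBIC))
X=cloud("scene",p,d)
for v in range(222,262,4): print(v,[tuple((X[v,u]*1000).astype(int)) for u in range(246,272,4)])
o=env.get_obs(); print({k:np.round(v,3) for k,v in o.items()})
E
```

```text
222 [(np.int64(526), np.int64(-231), np.int64(392)), (np.int64(530), np.int64(-230), np.int64(391)), (np.int64(534), np.int64(-228), np.int64(389)), (np.int64(539), np.int64(-228), np.int64(388)), (np.int64(543), np.int64(-228), np.int64(387)), (np.int64(548), np.int64(-226), np.int64(385)), (np.int64(552), np.int64(-226), np.int64(385))]
226 [(np.int64(525), np.int64(-230), np.int64(383)), (np.int64(530), np.int64(-229), np.int64(381)), (np.int64(534), np.int64(-228), np.int64(380)), (np.int64(539), np.int64(-229), np.int64(381)), (np.int64(543), np.int64(-227), np.int64(378)), (np.int64(548), np.int64(-226), np.int64(377)), (np.int64(553), np.int64(-225), np.int64(374))]
230 [(np.int64(525), np.int64(-230), np.int64(373)), (np.int64(530), np.int64(-230), np.int64(373)), (np.int64(535), np.int64(-206), np.int64(332)), (np.int64(540), np.int64(-204), np.int64(328)), (np.int64(545), np.int64(-204), np.int64(329)), (np.int64(550), np.int64(-203), np.int64(328)), (np.int64(563), np.int64(-112), np.int64(170))]
234 [(np.int64(523), np.int64(-128), np.int64(183)), (np.int64(530), np.int64
[... 2083 characters left out ...]
, np.int64(-192), np.int64(226)), (np.int64(541), np.int64(-220), np.int64(283)), (np.int64(546), np.int64(-221), np.int64(285)), (np.int64(556), np.int64(-163), np.int64(169)), (np.int64(562), np.int64(-164), np.int64(169))]
{'time': np.float64(4.567), 'joint_positions': array([-0.371,  0.279,  1.683,  0.003,  1.183, -0.563]), 'qvel': array([-0.001,  0.001, -0.001,  0.001,  0.001,  0.001]), 'joint_efforts': array([  0.006, -47.209, -29.08 ,   0.061,   0.065,   0.   ]), 'tool_pos': array([ 0.538, -0.195,  0.257]), 'tcp_rot': array([-0.002,  0.995,  0.096, -0.001]), 'contact_force': array([-0.413,  0.553,  0.341]), 'ft_torque': array([-0.085, -0.038, -0.009]), 'finger_gap': np.float64(0.008)}
```

View pics/g2.png

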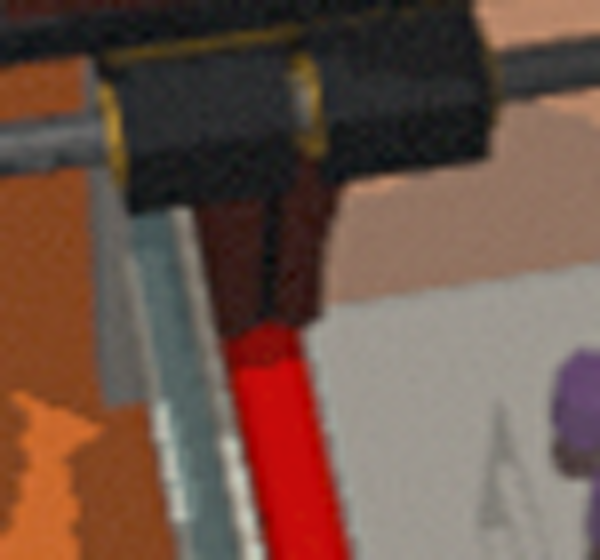

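The fingers are shut just above the bar: visible tips at z≈0.285 (crop 270,330), while the reported TCP is 0.257. Laterally the two agree. So the reported height seems about 28 mm off from what the cameras see. I'll lift, open and measure the tips.

Request:
arm_command(increments=[[[0,-0.007,-0.02],0,1],[[0,0,-0.02],0,1],[[0,0,0],0,1],[[0,0,0],0,1],[[0,0,0],0,1],[[0,0,0],0,1],[[0,0,0],0,1],[[0,0,0],0,1],[[0,0,0],0,1],[[0,0,0],0,1],[[0,0,0],0,1],[[0,0,0],0,1]])

```text
time: 5.57
tool_pos: [0.5346, -0.1879, 0.2927]
tcp_rot: [-0.004, 0.995, 0.095, -0.005]
contact_force: [0.1, 0.2, -0.4]
finger_gap: 0.88
```

```bash
python3 go.py .536 -.188 .193 11.4; python3 - <<'E'
from bars import *
p,d=env.snapshot("scene"); X=cloud("scene",p,d); o=env.get_obs(); T=o["tool_pos"]
b,g,r=[p[...,i].astype(int) for i in range(3)]
dx=X-T; m=(np.abs(dx[...,0])<.07)&(np.abs(dx[...,1])<.03)&(X[...,2]>.24)&(X[...,2]<.36)&(r<90)
Q=X[m]; print("dark pts",len(Q))
for s in(-1,1):
    q=Q[(s*(Q[:,0]-T[0])>.02)]; 
    if len(q): print(s,len(q),"minz pct",np.percentile(q[:,2],[0,2,5,10]),"x",np.percentile(q[:,0],[5,95]),"y",np.percentile(q[:,1],[5,95]))
bars("scene",p,d)
q=p[185:275,215:305]; q=cv2.resize(q,None,fx=6,fy=6,interpolation=cv2.INTER_CUBIC)
u,v=(proj("scene",T)[0]-[215,185])*6; cv2.circle(q,(int(u),int(v)),4,(0,255,0),-1)
cv2.imwrite("pics/g3.png",q)
E
```

```text
t 5.57 pos [ 0.5346 -0.1879  0.2927] yaw 10.93 F [ 0.1  0.2 -0.4] gap 0.88
tool shift [0.0021 0.0012 0.0997] twist -0.47 tilt z [-0.01   0.007 -1.   ]
dark pts 292
-1 106 minz pct [0.323 0.324 0.325 0.328] x [0.491 0.499] y [-0.207 -0.204]
1 186 minz pct [0.322 0.324 0.325 0.327] x [0.572 0.583] y [-0.191 -0.172]
scene tubes 714 rect [ 0.537 -0.189] [0.012 0.12 ] med [ 0.539 -0.198  0.284] z5/95 [0.28  0.285] yaw 10.938272707354068
scene empty few 0
```

View pics/g3.png

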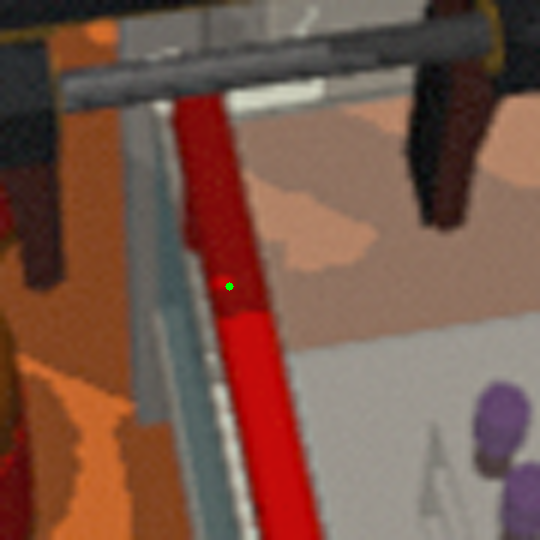

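The visible tips are at z≈0.323 against a reported 0.293 (left tip at crop (40,285), right at (440,225); green dot is the reported TCP). The reported z therefore reads about 30 mm low, while x and y agree. I'll trust the cameras and aim for a reported z of 0.227.

Request:
arm_command(increments=[[[0.002,0,0.022],-0.5,1],[[0,0,0.022],0,1],[[0,0,0.02],0,1],[[0,0,0],0,1]])

```text
time: 5.95
tool_pos: [0.5378, -0.1878, 0.2289]
tcp_rot: [-0.003, 0.995, 0.1, -0.002]
contact_force: [-0.4, 0.1, -0.0]
finger_gap: 0.997
```

```bash
python3 go.py .537 -.188 .227 11.4
```

```text
t 5.95 pos [ 0.5378 -0.1878  0.2289] yaw 11.46 F [-0.4  0.1 -0. ] gap 0.997
tool shift [-0.0008  0.0001  0.0019] twist 0.06 tilt z [-0.004  0.005 -1.   ]
```

Request:
arm_command(increments=[[[0,0,0.002],0,0],[[0,0,0],0,0],[[0,0,0],0,0],[[0,0,0],0,0],[[0,0,0],0,0],[[0,0,0],0,0],[[0,0,0],0,0],[[0,0,0],0,0],[[0,0,0],0,0],[[0,0,0],0,0],[[0,0,0],0,0],[[0,0,0],0,0]])

```text
time: 6.95
tool_pos: [0.537, -0.1895, 0.2319]
tcp_rot: [-0.001, 0.995, 0.1, -0.003]
contact_force: [-2.7, -1.7, 0.5]
finger_gap: 0.159
```

```bash
python3 go.py .537 -.188 .163 11.4
```

```text
t 6.95 pos [ 0.537  -0.1895  0.2319] yaw 11.49 F [-2.7 -1.7  0.5] gap 0.159
tool shift [ 0.0006 -0.0013  0.0689] twist 0.09 tilt z [-0.005  0.001 -1.   ]
```

Gripped: a gap of 0.159 is 14 mm. Pulling down.

Request:
arm_command(increments=[[[0,0,0.006],0,0],[[0,0,0.008],0,0],[[0,0,0.008],0,0],[[0,0,0.008],0,0],[[0,0,0.008],0,0],[[0,0,0.008],0,0],[[0,0,0.008],0,0],[[0,0,0.005],0,0],[[0,0,0],0,0]])

```text
time: 7.7
tool_pos: [0.5371, -0.1895, 0.1684]
tcp_rot: [-0.001, 0.995, 0.1, -0.002]
contact_force: [-2.9, 1.5, 14.9]
finger_gap: 0.158
```

```bash
python3 go.py .537 -.188 .168 11.4
```

```text
t 7.7 pos [ 0.5371 -0.1895  0.1684] yaw 11.49 F [-2.9  1.5 14.9] gap 0.158
tool shift [ 0.0002 -0.0015  0.0004] twist 0.09 tilt z [-0.004  0.001 -1.   ]
```

Request:
arm_command(increments=[[[0,0,0.003],0,0],[[0,0,0.001],0,0]])

```text
time: 7.87
tool_pos: [0.5371, -0.1898, 0.1681]
tcp_rot: [-0.0, 0.995, 0.1, -0.002]
contact_force: [-4.1, 1.0, 4.9]
finger_gap: 0.162
```

```bash
python3 go.py .537 -.188 .168 11.4;python3 - <<'E'
from bars import *
for n in ("scene","top"): bars(n,*env.snapshot(n))
E
```

```text
t 7.87 pos [ 0.5371 -0.1898  0.1681] yaw 11.5 F [-4.1  1.   4.9] gap 0.162
tool shift [ 0.0002 -0.0018  0.0001] twist 0.1 tilt z [-0.004  0.    -1.   ]
scene tubes 336 rect [ 0.541 -0.207] [0.012 0.083] med [ 0.544 -0.221  0.22 ] z5/95 [0.216 0.221] yaw 9.582545106038388
scene empty few 0
top tubes 47 rect [ 0.526 -0.136] [0.009 0.017] med [ 0.526 -0.137  0.22 ] z5/95 [0.218 0.223] yaw 16.95777542846769
top empty 510 rect [0.515 0.184] [0.012 0.122] med [0.515 0.184 0.286] z5/95 [0.282 0.288] yaw 8.348724868996548
```

The tubes bar top is at 0.220, so its centre is at 0.212: fully down at the stop. Releasing and lifting.

Request:
arm_command(increments=[[[0,0,0],0,1],[[0,0,0],0,1],[[0,0,0],0,1],[[0,0,0],0,1],[[0,0,0],0,1],[[0,0,0],0,1],[[0,0,-0.02],0,1],[[0,0,-0.03],0,1],[[0,0,-0.03],0,1],[[0,0,-0.03],0,1],[[0,0,-0.03],0,1],[[0,0,-0.03],0,1]])

```text
time: 8.97
tool_pos: [0.5331, -0.188, 0.3322]
tcp_rot: [-0.005, 0.995, 0.1, -0.012]
contact_force: [0.4, -0.3, -0.2]
finger_gap: 0.994
```

```bash
python3 go.py .516 .184 .34 8.3
```

```text
t 8.97 pos [ 0.5331 -0.188   0.3322] yaw 11.51 F [ 0.4 -0.3 -0.2] gap 0.994
tool shift [ 0.0573 -0.368  -0.0045] twist 3.21 tilt z [-0.024  0.008 -1.   ]
```

Request:
arm_command(increments=[[[0.005,-0.033,0],0.3,1],[[0.005,-0.033,0],0.3,1],[[0.005,-0.033,0],0.3,1],[[0.005,-0.033,0],0.3,1],[[0.005,-0.033,0],0.3,1],[[0.005,-0.033,0],0.3,1],[[0.005,-0.033,0],0.3,1],[[0.005,-0.033,0],0.3,1],[[0.005,-0.033,0],0.3,1],[[0.005,-0.033,0],0.3,1],[[0.005,-0.03,0],0.2,1],[[0,0,0],0,1]])

```text
time: 9.97
tool_pos: [0.5294, 0.1889, 0.3418]
tcp_rot: [-0.002, 0.998, 0.067, -0.004]
contact_force: [-0.7, -0.9, 1.0]
finger_gap: 1.0
```

```bash
python3 go.py .516 .184 .32 8.3
```

```text
t 9.97 pos [0.5294 0.1889 0.3418] yaw 7.74 F [-0.7 -0.9  1. ] gap 1.0
tool shift [-0.0138  0.0032  0.0218] twist -0.56 tilt z [-0.008  0.004 -1.   ]
```

Request:
arm_command(increments=[[[-0.0138,0.003,0.01],-0.5,1],[[0,0,0.01],0,1],[[0,0,0],0,1],[[0,0,0],0,1]])

```text
time: 10.3
tool_pos: [0.5158, 0.1853, 0.32]
tcp_rot: [-0.002, 0.997, 0.074, -0.004]
contact_force: [0.2, -0.6, -0.1]
finger_gap: 1.001
```

```bash
python3 go.py .516 .184 .229 8.3; python3 - <<'E'
from bars import *
p,d=env.snapshot("scene"); X=cloud("scene",p,d); o=env.get_obs(); T=o["tool_pos"]
dx=X-T; m=(np.abs(dx[...,0])<.07)&(np.abs(dx[...,1])<.03)&(X[...,2]>.295)&(X[...,2]<.40)
Q=X[m]
for s in(-1,1):
    q=Q[(s*(Q[:,0]-T[0])>.025)]
    if len(q): print(s,len(q),"minz",np.percentile(q[:,2],[0,2,5]),"x",np.percentile(q[:,0],[5,95]))
bars("scene",p,d); bars("top",*env.snapshot("top"))
E
```

```text
t 10.3 pos [0.5158 0.1853 0.32  ] yaw 8.48 F [ 0.2 -0.6 -0.1] gap 1.001
tool shift [0.0007 0.0016 0.091 ] twist 0.18 tilt z [-0.008  0.003 -1.   ]
-1 157 minz [0.353 0.354 0.355] x [0.466 0.475]
1 210 minz [0.35  0.352 0.354] x [0.561 0.572]
scene tubes 646 rect [ 0.537 -0.187] [0.013 0.122] med [ 0.538 -0.192  0.22 ] z5/95 [0.217 0.222] yaw 11.26971674310297
scene empty 176 rect [0.517 0.18 ] [0.012 0.115] med [0.52  0.154 0.286] z5/95 [0.283 0.287] yaw 8.005465173183872
top tubes 435 rect [ 0.536 -0.187] [0.012 0.121] med [ 0.535 -0.187  0.22 ] z5/95 [0.216 0.223] yaw 11.587095497926008
top empty 313 rect [0.517 0.168] [0.012 0.089] med [0.518 0.161 0.286] z5/95 [0.282 0.288] yaw 8.033015952264842
```

Request:
arm_command(increments=[[[0,0.001,0.02],0,1],[[0,0,0.02],0,1],[[0,0,0.02],0,1],[[0,0,0.02],0,1],[[0,0,0.011],0,1],[[0,0,0],0,1]])

```text
time: 10.9
tool_pos: [0.5218, 0.1824, 0.2304]
tcp_rot: [-0.003, 0.998, 0.071, 0.001]
contact_force: [-0.7, 0.3, 0.3]
finger_gap: 1.002
```

```bash
python3 go.py .516 .184 .229 8.3
```

```text
t 10.9 pos [0.5218 0.1824 0.2304] yaw 8.09 F [-0.7  0.3  0.3] gap 1.002
tool shift [-0.0055 -0.0024  0.0014] twist -0.21 tilt z [ 0.002  0.006 -1.   ]
```

Request:
arm_command(increments=[[[-0.005,0,0.002],0,1],[[0,0,0],0,0],[[0,0,0],0,0],[[0,0,0],0,0],[[0,0,0],0,0],[[0,0,0],0,0],[[0,0,0],0,0],[[0,0,0],0,0],[[0,0,0],0,0],[[0,0,0],0,0],[[0,0,0],0,0],[[0,0,0],0,0]])

```text
time: 11.9
tool_pos: [0.5188, 0.1819, 0.2338]
tcp_rot: [-0.004, 0.998, 0.07, 0.004]
contact_force: [-12.9, -1.6, 4.2]
finger_gap: 0.208
```

```bash
python3 go.py .516 .184 .273 8.3
```

```text
t 11.9 pos [0.5188 0.1819 0.2338] yaw 8.03 F [-12.9  -1.6   4.2] gap 0.208
tool shift [-0.0022 -0.0027 -0.0392] twist -0.27 tilt z [ 0.007  0.008 -1.   ]
```

Request:
arm_command(increments=[[[-0.003,0,0.002],0,0],[[0,0,0],0,0],[[0,0,0],0,0]])

```text
time: 12.15
tool_pos: [0.5167, 0.1817, 0.232]
tcp_rot: [-0.004, 0.998, 0.07, 0.005]
contact_force: [0.2, 0.6, 1.5]
finger_gap: 0.156
```

```bash
python3 go.py .516 .184 .273 8.3
```

```text
t 12.15 pos [0.5167 0.1817 0.232 ] yaw 8.07 F [0.2 0.6 1.5] gap 0.156
tool shift [ 0.     -0.0027 -0.041 ] twist -0.23 tilt z [ 0.009  0.008 -1.   ]
```

Request:
arm_command(increments=[[[0,0,-0.005],0,0],[[0,0,-0.007],0,0],[[0,0,-0.007],0,0],[[0,0,-0.007],0,0],[[0,0,-0.007],0,0],[[0,0,-0.006],0,0],[[0,0,-0.004],0,0],[[0,0,0],0,0]])

```text
time: 12.82
tool_pos: [0.5166, 0.1816, 0.2762]
tcp_rot: [-0.004, 0.997, 0.071, 0.004]
contact_force: [2.9, 1.6, -5.4]
finger_gap: 0.16
```

```bash
python3 go.py .516 .184 .276 8.3; python3 -c "
from bars import *
for n in ('scene','top'): bars(n,*env.snapshot(n))"
```

```text
t 12.82 pos [0.5166 0.1816 0.2762] yaw 8.08 F [ 2.9  1.6 -5.4] gap 0.16
tool shift [-0.0003 -0.0024  0.0003] twist -0.22 tilt z [ 0.008  0.008 -1.   ]
scene tubes 646 rect [ 0.537 -0.187] [0.013 0.123] med [ 0.538 -0.193  0.22 ] z5/95 [0.217 0.221] yaw 11.274235261820005
scene empty 130 rect [0.518 0.182] [0.012 0.12 ] med [0.522 0.144 0.329] z5/95 [0.326 0.33 ] yaw 6.918927870116069
top tubes 438 rect [ 0.536 -0.187] [0.012 0.121] med [ 0.535 -0.187  0.22 ] z5/95 [0.216 0.223] yaw 11.567176767209054
top empty 177 rect [0.521 0.143] [0.012 0.039] med [0.521 0.143 0.329] z5/95 [0.325 0.331] yaw 8.715009836795508
```

Bar top is at 0.329–0.330. I'll press a bit further to be sure it is at the stop.

Request:
arm_command(increments=[[[0,0,-0.004],0,0],[[0,0,-0.004],0,0],[[0,0,-0.003],0,0]])

```text
time: 13.17
tool_pos: [0.5164, 0.1814, 0.2784]
tcp_rot: [-0.003, 0.998, 0.07, 0.003]
contact_force: [11.6, 4.1, -19.7]
finger_gap: 0.158
```

```bash
python3 go.py .516 .184 .276 8.3
```

```text
t 13.17 pos [0.5164 0.1814 0.2784] yaw 8.08 F [ 11.6   4.1 -19.7] gap 0.158
tool shift [-0.     -0.0026  0.0024] twist -0.22 tilt z [ 0.005  0.007 -1.   ]
```

It stalled at 19.7 N, so it is at the hard stop. Releasing and retreating up.

Request:
arm_command(increments=[[[0,0,0],0,1],[[0,0,0],0,1],[[0,0,0],0,1],[[0,0,0],0,1],[[0,0,0],0,1],[[0,0,0],0,1],[[0,0,0],0,1],[[0,0,-0.02],0,1],[[0,0,-0.03],0,1],[[0,0,-0.03],0,1],[[0,0,-0.03],0,1],[[0,0,0],0,1]])

```text
time: 14.17
tool_pos: [0.5132, 0.1796, 0.3929]
tcp_rot: [-0.002, 0.998, 0.07, -0.0]
contact_force: [0.3, -0.6, 1.8]
finger_gap: 0.992
```

```bash
python3 go.py .516 .184 .276 8.3; python3 -c "
from bars import *
for n in ('scene','top'):
    p,d=env.snapshot(n); bars(n,p,d); cv2.imwrite('pics/'+n+'9.png',p)
    X=cloud(n,p,d)
    print([ (np.round(r['at'],1),round(r['conf'],2)) for q in ('bottle_mid','rack_mid') for r in env.pinpoint(n,q)])
a=[cv2.resize(cv2.imread('pics/'+n+'9.png'),(400,300)) for n in ('scene','top')]; cv2.imwrite('pics/end.png',np.hstack(a))"
```

```text
t 14.17 pos [0.5132 0.1796 0.3929] yaw 8.03 F [ 0.3 -0.6  1.8] gap 0.992
tool shift [ 0.0035 -0.0034  0.1169] twist -0.27 tilt z [-0.001  0.005 -1.   ]
scene tubes 643 rect [ 0.537 -0.187] [0.013 0.121] med [ 0.538 -0.193  0.22 ] z5/95 [0.217 0.222] yaw 11.30114822378584
scene empty 186 rect [0.517 0.184] [0.012 0.121] med [0.521 0.153 0.33 ] z5/95 [0.327 0.331] yaw 8.265930672965736
[(array([204.4, 203.9]), 0.9), (array([189.4, 145.2]), 0.88), (array([194.7, 250.7]), 0.81)]
top tubes 434 rect [ 0.536 -0.187] [0.012 0.12 ] med [ 0.535 -0.187  0.22 ] z5/95 [0.216 0.223] yaw 11.631007825322143
top empty 376 rect [0.517 0.171] [0.012 0.095] med [0.517 0.163 0.33 ] z5/95 [0.327 0.333] yaw 7.813332548312233
[(array([303.1, 232.3]), 0.82), (array([243.9, 233.3]), 0.79), (array([179.4, 248.8]), 0.6), (array([347.3, 173.3]), 0.28)]
```

View pics/end.png

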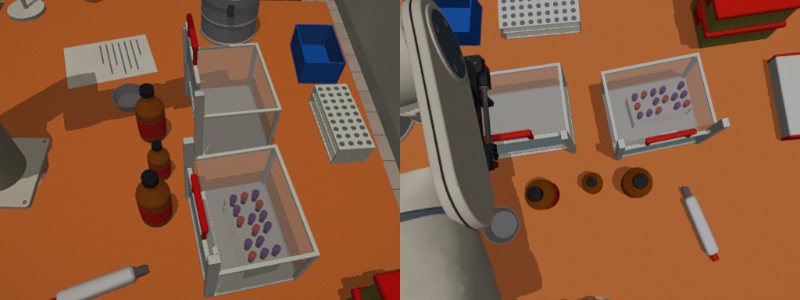

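The final picture shows the bottles, rack and other items where they were. The tubes sash is down (bar at 200,205) and the empty one is up (bar at 192,40). The gripper is clear.

```bash
python3 -c "
from bench import env
print(env.sign_off())"
```

```text
the job is handed in; nothing more can be done
None
```

Both sashes are where you asked, and I handed the job in at about 14 s. I lowered the sash of the tubes cabinet first, then raised the one on the empty cabinet.

- **Tubes cabinet:** after release, both cameras put the bar's top at 0.220 m, so its centre is at 0.212 m (fully down). It stalled against the stop at about 15 N.
- **Empty cabinet:** the bar's top is at 0.330 m, so its centre is at 0.322 m (fully up). It stalled against the stop at about 20 N.
- **Left alone:** in the last picture the tube rack and all three bottles, including the small one, stand where they were. The bottle readings agree with the first ones to within about 4 pixels. The network never found `rack_mid`, so I checked the rack by eye only.
- **Clear of everything:** the gripper is open and well above the bar.

**Disagreement:** the robot's reported tool height read about 30 mm lower than the cameras showed. Because of this, my first grasp closed on air just above the tubes bar, without contact. I measured the fingertips in the depth picture and corrected for the difference; both later grasps closed on 14 mm, the width of the bar.

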